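Spent torch cells from behind the solvent bottles

ROBOT

A 7-joint arm with a two-finger parallel gripper is mounted at the origin on a cart in front of the work surface, level with it; the furniture and walls round the work are solid. World frame = base frame: x ahead of the robot, y to its left, z up, the work surface at z = 0. Lengths are in m, angles in rad, forces in N, time in s.
With the tool pointing down it reaches from about 0.35 to 0.9 m from the base axis. Payload 8.1 kg.
Tool frame: the origin (TCP) lies at the very end of the fingers, on their centre line; the grasp point (between the pads) lies arm.grip_point_offset behind it (arm.grip_point_offset is the distance from the TCP to the grasp point, in m); z points along the fingers, y is the line along which they close (so a half turn about z gives the same grasp; the last joint's range is limited). The gripper opens to 92 mm and grips with 3 to 60 N. Pads are 19 mm wide; open, the fingers measure 130 mm over their backs; the gripper's body (75 mm by 190 mm) begins 47 mm behind the grasp point.
Start: joints at [-1.45, 0.434, 0.025, 1.573, -0.012, 1.134, -0.075], TCP at [0.139, 0.609, 0.227] pointing down, gripper open.
Joint ranges: [-2.62, 2.62], [-0.44, 2.09], [-1.27, 1.32], [0.08, 2.57], [-1.32, 4.46], [0.12, 2], [-2.74, 2.74]. Speed limits (rad/s): [2.22, 2.22, 3.01, 3.01, 3.14, 3.14, 3.14].

INTERFACE

Orientations are given as a rotation vector (axis times angle).
In Python, from cell import arm gives the robot as it stands. The module is installed in compiled form; this text tells all that it offers.
- The arm moves only by the shell command python3 -m creep 'ROWS' [OPENING] [FORCE]. ROWS is JSON, a list of rows, each a list of 6 numbers: the shift along the tool's x, y, z scaled (see below), then the turn, a rotation vector about the tool's x, y, z scaled (see below). A call has 1 to 20 rows; each row shifts and turns the commanded pose from where the row before left it, along the tool's axes as they then stand; what a row does not reach is not made up. The controller multiplies each number of a shift by 0.4 m and each number of a turn by 120 degrees. A row lasts 1/12 s, in which the tool goes at most 41.7 mm and 7.16 degrees, less where a joint would pass 70% of its speed; a pose out of reach is approached as far as the arm can. A call with a number of a shift or a turn outside -1 to 1 is refused whole. A call with a gripper value outside its range is refused whole. OPENING is the closure, from -1 (fully open) to 1 (shut), set as the call begins (- or left out, the last holds). The fingers move at their own pace and stop on an object; FORCE is the grip in N (left out, the last holds). Time passes only in rows, so rows that do not move let the fingers close. It gives the time, the measured TCP pose, the force, the opening and the grip force at its end, in the units of the state.
- arm.observe(): the state, without advancing time (a new reading comes with each control period).
- arm.get_image(name): name is "scene" or "side" or "wrist"; returns a dict with "frame" (400x640x3 uint8, red, green, blue), "intrinsics" (3x3 intrinsics, pixels), "rvec" (rotation vector, rad) and "tvec" (3), from world to camera coordinates, as OpenCV has them; the wrist camera has in their place "mount" (4x4, takes a point from camera to tool coordinates, whose origin is the TCP and whose axes are the flange's). Camera axes: x right, y down, z forward; pixel columns grow to the right and rows downward; lengths in m; the calibration is good to about 2 mm. A picture is of the moment at which its call begins: read the wrist's pose just before it. There is no depth.
- arm.sign_off(): hands the job in; it is judged then, once.
The state is a dict: "clock": time; "joints": joint angles; "dq": joint speeds; "joint_efforts": joint torques, N m; "position": TCP position; "ee_rot": TCP orientation; "force": force on the tool from outside, world axes, zero at the start; "ft_torque": the same for the moment, N m; "width": opening from 0.0 (shut) to 1.0 (fully open); "gripper_force": force on a finger pad.
Only numpy, scipy, OpenCV 4.12 (cv2) and the standard library are available. Lean on these libraries where they do the work, as an engineer would, in place of code of your own. Each camera call takes 0.05 s, during which the arm holds its last target. There are 200 camera calls.

TASK

Two spent lithium torch cells (one red, one blue) were left at the back of the plywood caddy, behind the tall amber pump bottle and the tall wash bottle. Stand both bottles in the white drip tray, then drop both cells through the neck of the steel safety can, and only then put each bottle back in the pocket it came from. Keep the bottles upright and leave the yellow jar and the small pot where they stand.

Things in the scene. Friction and masses are not known exactly. Their poses are not given: they have to be found in the camera images.
- caddy: Fixed plywood caddy, 113 (x) x 198 (y) mm, origin centre of underside, -x its front. Floor 3 mm thick; walls up to 16 mm high, ends 30. Front row (x -18.5 mm, 70 deep): pockets at y +61 and -12 (70 wide, a tall bottle in each) and -73 (46 wide, yellow jar). Back row (x +36.5, 34 deep), same y: a cell behind each tall bottle, small pot behind the jar.
- pump_bottle: Amber-yellow oil bottle with white pump head, 42 mm diameter straight body up to 104 mm, neck and head 24 mm wide and less above that, 134 mm high in all, 0.14 kg give or take a fifth. Origin at the centre of its underside, z up. Easily gripped round the body about 85 mm above its underside.
- wash_bottle: Off-white waisted squeeze bottle with blue spout, 54 mm diameter at the foot (up to 49 mm), about 40 mm between 50 and 94 mm, 30 mm diameter blue collar to 114 mm, spout to 128 mm; stiff, 0.12 kg give or take a fifth. Origin at the centre of its underside, z up. Easily gripped about 80 mm above its underside.
- cell_red: Spent short lithium cell with red sleeve and small steel button on top, upright cylinder 17 mm diameter, 34.5 mm high, 20 g. Origin at the centre of its lower end, z up at the start.
- cell_blue: Spent short lithium cell with blue sleeve and small steel button on top, same size as the red one. Origin at the centre of its lower end, z up at the start.
- drip_tray: Low white plastic drip tray, fixed, 120 (x) x 190 (y) mm, walls 3 mm thick and 13 mm high with the bead, floor 3 mm thick. Origin at the centre of its underside on the desk. Room for both bottles side by side along its y. It stands to the left or right of the caddy.
- can_mouth (a point): Centre of the open mouth of the fixed steel safety can (red band, red collar), 121 mm above the desk, z up. Neck 44 mm wide inside and 18 mm long, collar 57 mm outside; below it a shoulder widens to a drum 107 mm in diameter with a side handle (to 77 mm from the axis), hollow, its floor 116 mm below the mouth. It stands on the other side of the caddy from the tray.
- yellow_jar: Bystander: yellow capped jar, 37 mm diameter, 39 mm high, in the narrow front pocket at the caddy's -y end. Origin at the centre of its underside.
- small_pot: Bystander: tiny white pot with beige lid, 28 mm diameter, 15 mm high, in the back pocket at the caddy's -y end. Origin at the centre of its underside.
Mind the look-alikes: they are no part of the job. Of the things that look like the wash_bottle, the middle-sized one is meant. What is shaped like the pump_bottle but black is not meant.

How it is judged:
On the way, in this order (a step that is already met when the one before it is completed fails the run):
1. both tall bottles stand released in the drip tray (x of pump_bottle in the frame of drip_tray between -0.06 and 0.06 m and y of pump_bottle in the frame of drip_tray between -0.095 and 0.095 m and z of each of pump_bottle, wash_bottle in the frame of drip_tray below 0.01 m and angle between each of pump_bottle, wash_bottle's own z axis and vertical below 0.1 rad and contact force between the fingers and pump_bottle below 0.3 N and linear speed of each of pump_bottle, wash_bottle below 0.03 m/s and x of wash_bottle in the frame of drip_tray between -0.06 and 0.06 m and y of wash_bottle in the frame of drip_tray between -0.095 and 0.095 m and contact force between the fingers and wash_bottle below 0.3 N), for 0.2 s.
2. both cells are inside the safety can while both bottles still stand in the tray (all of step 1 and horizontal distance between each of cell_red, cell_blue and can_mouth below 0.055 m and z of each of cell_red, cell_blue in the frame of can_mouth below -0.045 m), for 0.2 s.
At the end, for the whole second after the job is handed in: Both cells lie at rest in the chamber of the safety can (below its neck); each tall bottle stands upright (within 0.1 rad), released, in the pocket it came from, within 30 mm of where it stood; the yellow jar and small pot are within 20 mm of where they stood (distance of each of pump_bottle, wash_bottle from where it was at the start of the episode below 0.03 m and angle between each of pump_bottle, wash_bottle's own z axis and vertical below 0.1 rad and contact force between the fingers and pump_bottle below 0.3 N and linear speed of each of pump_bottle, wash_bottle below 0.03 m/s and contact force between the fingers and wash_bottle below 0.3 N and horizontal distance between each of cell_red, cell_blue and can_mouth below 0.055 m and z of each of cell_red, cell_blue in the frame of can_mouth below -0.045 m and linear speed of each of cell_red, cell_blue below 0.05 m/s and distance of each of yellow_jar, small_pot from where it was at the start of the episode below 0.02 m); the robot touches nothing.
It fails at once if a tall bottle is tipped over (more than 0.5 rad) (angle between any of pump_bottle, wash_bottle's own z axis and vertical above 0.5 rad).
It fails at once if the yellow jar or the small pot is shifted by more than 20 mm or tipped (distance of any of yellow_jar, small_pot from where it was at the start of the episode above 0.02 m or angle between any of yellow_jar, small_pot's own z axis and vertical above 0.4 rad).
It also fails if it takes over 138 s, if anything falls off the work surface, if the arm or the gripper's body presses on something with over 40 N, if the wrist force passes 120 N, or if a joint passes its speed limit or range.

## Working session

There is one attempt and no reset: what is moved stays moved. The work goes in short steps, Python scripts to look and compute and a shell command to move; the robot and the scene stay as the last step left them, time stands still between calls to the robot, and variables do not carry over. Pictures are saved under pics/ and viewed, at most 14 in all, crops included, and the job is handed in when it is done.

```bash
mkdir -p pics
python3 - <<'E'
from cell import arm
import cv2
s=arm.observe();print({k:s[k] for k in('clock','position','ee_rot','width')},arm.grip_point_offset)
for n in("scene","side","wrist"):
    d=arm.get_image(n);cv2.imwrite(f"pics/{n}0.png",d["frame"][:,:,::-1])
    print(n,d["intrinsics"],d.get("rvec"),d.get("tvec"),d.get("mount"))
E
```

```text
{'clock': 0.0, 'position': array([0.13866354, 0.60888608, 0.22593677]), 'ee_rot': array([-3.50985444e-01, -3.12190163e+00,  2.52507874e-03]), 'width': 1.0000669437488596} 0.0188
scene [[392.04502177   0.         322.25051428]
 [  0.         392.04502177 206.07793454]
 [  0.           0.           1.        ]] [ 2.11312241 -0.82968141  0.42140828] [-0.46601858  0.33183676  0.7545572 ] None
side [[509.91725689   0.         320.57329129]
 [  0.         509.91725689 196.08565031]
 [  0.           0.           1.        ]] [ 2.16708794 -0.0364109   0.00851814] [-0.62035968  0.10507259  1.44495654] None
wrist [[311.68056146   0.         315.19101294]
 [  0.         311.68056146 198.25773347]
 [  0.           0.           1.        ]] None None [[-4.98043195e-04 -9.61875797e-01 -2.73486203e-01  7.34834344e-02]
 [ 9.99999765e-01 -3.50317807e-04 -5.88990805e-04 -9.23424137e-04]
 [ 4.70728913e-04 -2.73486432e-01  9.61875746e-01 -1.58516900e-01]
 [ 0.00000000e+00  0.00000000e+00  0.00000000e+00  1.00000000e+00]]
```

View pics/scene0.png

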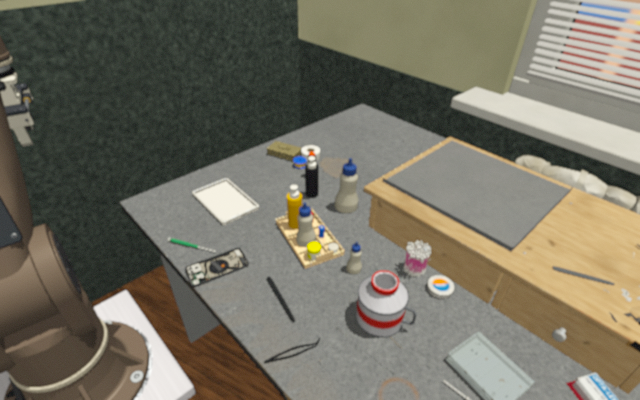

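View pics/side0.png

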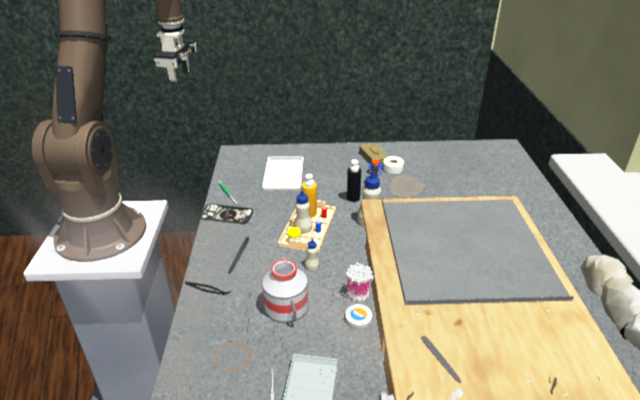

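Run:
```python
import cv2
a=cv2.imread("pics/scene0.png")[170:340,185:425];cv2.imwrite("pics/scene0c.png",cv2.resize(a,None,fx=3.3,fy=3.3,interpolation=cv2.INTER_CUBIC))
a=cv2.imread("pics/side0.png")[150:325,225:425];cv2.imwrite("pics/side0c.png",cv2.resize(a,None,fx=3.4,fy=3.4,interpolation=cv2.INTER_CUBIC))
```

```text
(no output)
```

View pics/scene0c.png

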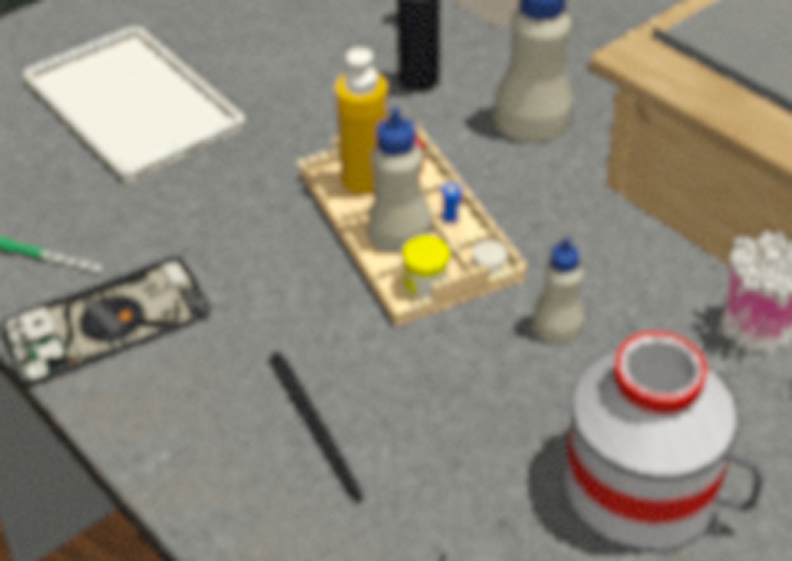

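View pics/side0c.png

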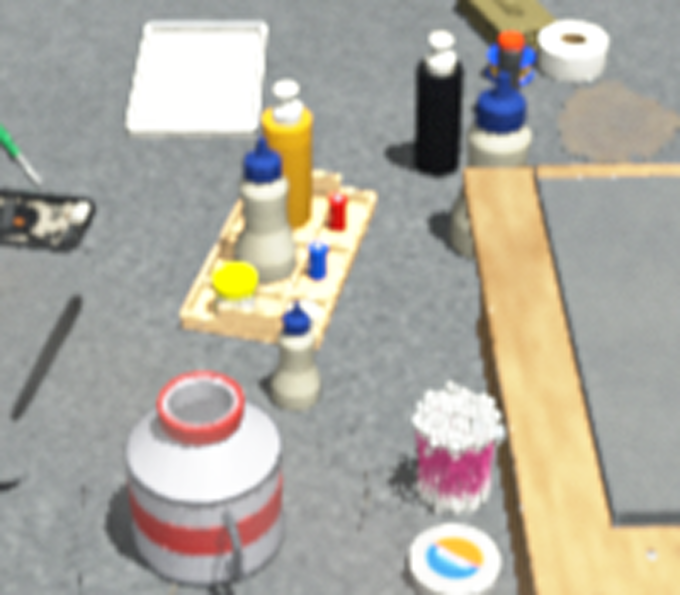

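```bash
cat > h.py <<'E'
import numpy as np,cv2
from scipy.spatial.transform import Rotation as R
from cell import arm
def P(d,pose=None):
    K=np.array(d["intrinsics"])
    if "rvec" in d and d.get("rvec") is not None:
        return K,cv2.Rodrigues(np.array(d["rvec"]))[0],np.array(d["tvec"]).reshape(3)
    T=np.eye(4);T[:3,:3]=R.from_rotvec(pose["ee_rot"]).as_matrix();T[:3,3]=pose["position"]
    W=np.linalg.inv(T@np.array(d["mount"]));return K,W[:3,:3],W[:3,3]
def tri(obs):  # [(cam,(u,v))]
    X=cv2.triangulatePoints(*[c[0]@np.c_[c[1],c[2]] for c,_ in obs],*[np.array(p,float).reshape(2,1) for _,p in obs])
    X=(X[:3]/X[3]).ravel();return X,[np.round(proj(c,X)-p,1) for c,p in obs]
def proj(c,X):
    q=c[0]@(c[1]@np.array(X)+c[2]);return q[:2]/q[2]
def onz(c,p,z):
    d=c[1].T@np.linalg.inv(c[0])@[p[0],p[1],1];o=-c[1].T@c[2];return o+d*(z-o[2])/d[2]
E
cat > m1.py <<'E'
from h import *
S=P(arm.get_image("scene"));D=P(arm.get_image("side"))
s=lambda x,y:(185+(x+.5)/3.3-.5,170+(y+.5)/3.3-.5); d=lambda x,y:(225+(x+.5)/3.4-.5,150+(y+.5)/3.4-.5)
for n,a,b in [("pump134",(359,55),(286,88)),("wash128",(395,112),(262,143)),("can121",(660,370),(202,402)),("jar",(426,255),(235,279)),
 ("blue",(450,187),(318,247)),("red",(418,143),(338,198)),("pot",(489,255),(303,310)),
 ("tray back L",(137,28),(268,25)),("tray back R",(243,118),(265,132)),("tray frontL",(25,75),(145,25)),("tray frontR",(130,178),(127,130)),("cad frontR",(397,318),(181,322)),("cad backR",(524,265),(318,345))]:
    X,e=tri([(S,s(*a)),(D,d(*b))]);print(n,X.round(4),*e)
E
python3 m1.py
```

```text
pump134 [0.5905 0.06   0.14  ] [0.  0.3] [ 0.  -0.2]
wash128 [ 0.5707 -0.0058  0.1303] [0.1 0.5] [ 0.1 -0.3]
can121 [ 0.5308 -0.2993  0.1206] [-0.  -0.5] [-0.1  0.3]
jar [ 0.5466 -0.0671  0.0411] [0.  0.1] [ 0. -0.]
blue [ 0.6141 -0.0222  0.0386] [0.1 0.9] [ 0.2 -0.5]
red [0.632 0.037 0.043] [-0.  -0.2] [-0.   0.1]
pot [ 0.5997 -0.0825  0.0194] [-0.  -0.5] [-0.1  0.3]
tray back L [0.5726 0.3862 0.0123] [-0.  -0.3] [-0.   0.2]
tray back R [0.5697 0.2063 0.0017] [0.1 0.6] [ 0.1 -0.3]
tray frontL [0.4483 0.3784 0.0198] [-0.  -0.3] [-0.   0.1]
tray frontR [0.4422 0.19   0.0166] [-0.  -0.2] [-0.   0.1]
cad frontR [ 0.5032 -0.0826  0.0125] [0.1 0.8] [ 0.2 -0.4]
cad backR [ 0.6123 -0.1104  0.0111] [0.2 2.1] [ 0.4 -1.1]
```

The scene and side crops show the red cell behind the pump bottle and the blue one behind the wash bottle. The tray is on the left (+y) and the can on the right. The triangulated heights match the text. Next I'll turn so the fingers close along caddy x (yaw about -17°) and look from above.

```bash
T='[0,0,0,0,0,0.0561]'
python3 -m creep '[[0,0,0,0,0,0.0561],[0,0,0,0,0,0.0561],[0,0,0,0,0,0.0561],[0,0,0,0,0,0.0561],[0,0,0,0,0,0.0561],[0,0,0,0,0,0.0561],[0,0,0,0,0,0.0561],[0,0,0,0,0,0.0561],[0,0,0,0,0,0.0561],[0,0,0,0,0,0.0561],[0,0,0,0,0,0.0561],[0,0,0,0,0,0.0561],[0,0,0,0,0,0.0561],[0,0,0,0,0,0.0561],[0,0,-0.06,0,0,0],[0,0,-0.06,0,0,0],[0,0,-0.06,0,0,0],[0,0,0,0,0,0]]'
python3 -m creep '[[-0.045,0.06,0,0,0,0],[-0.045,0.06,0,0,0,0],[-0.045,0.06,0,0,0,0],[-0.045,0.06,0,0,0,0],[-0.045,0.06,0,0,0,0],[-0.045,0.06,0,0,0,0],[-0.045,0.06,0,0,0,0],[-0.045,0.06,0,0,0,0],[-0.045,0.06,0,0,0,0],[-0.045,0.06,0,0,0,0],[-0.045,0.06,0,0,0,0],[-0.045,0.06,0,0,0,0]]'
python3 -m creep '[[-0.045,0.06,0,0,0,0],[-0.045,0.06,0,0,0,0],[-0.045,0.06,0,0,0,0],[-0.045,0.06,0,0,0,0],[-0.045,0.06,0,0,0,0],[-0.045,0.06,0,0,0,0],[-0.045,0.06,0,0,0,0],[-0.045,0.06,0,0,0,0],[-0.045,0.06,0,0,0,0],[-0.045,0.06,0,0,0,0],[-0.045,0.06,0,0,0,0],[-0.045,0.06,0,0,0,0],[0,0,0,0,0,0],[0,0,0,0,0,0]]'
cat >> h.py <<'E'
def go(x,y,z,th=None):
    "scaled tool shift to reach world x,y,z (TCP), and turn about tool z to bring tool y to azimuth th (deg)"
    s=arm.observe();M=R.from_rotvec(s["ee_rot"]).as_matrix();a=np.degrees(np.arctan2(M[1,1],M[0,1]))
    print("pos",s["position"].round(4),"az %.2f tilt %.2f"%(a,np.degrees(np.arccos(-M[2,2]))),"j",np.round(s["joints"],2),"t",round(s["clock"],1),"w",round(s["width"],3))
    if th is not None:
        turn=(a-th+180)%360-180;print("turn %.4f"%(turn/120));M=M@R.from_rotvec([0,0,np.radians(turn)]).as_matrix()
    print("shift (after turn)",(M.T@(np.array([x,y,z])-s["position"])/.4).round(4))
def wrist(name,crop=None,f=1):
    s=arm.observe();d=arm.get_image("wrist");cv2.imwrite(f"pics/{name}.png",d["frame"][:,:,::-1])
    import pickle;pickle.dump((P(d,s)),open(f"pics/{name}.pkl","wb"))
def cam(name):
    import pickle;return pickle.load(open(f"pics/{name}.pkl","rb"))
E
python3 -c "
from h import *
go(.54,.03,.30,-17);wrist('w1')
# predictions
c=cam('w1')
for p in ([.5905,.06,.137],[.5707,-.0058,.131],[.614,-.022,.0375],[.632,.037,.0375]):print(proj(c,p).round())"
```

```text
clock: 1.75
position: [0.1394, 0.6113, 0.3036]
ee_rot: [-2.523, -1.864, -0.008]
force: [0.6, 0.7, -0.0]
width: 0.999
gripper_force: 0.0
clock: 2.75
position: [0.3511, 0.317, 0.2986]
ee_rot: [-2.526, -1.867, -0.0]
force: [0.4, -0.0, -0.5]
width: 1.002
gripper_force: 0.0
clock: 3.92
position: [0.5628, 0.0253, 0.2983]
ee_rot: [2.53, 1.862, -0.001]
force: [0.3, -0.1, -0.3]
width: 1.0
gripper_force: 0.0
pos [0.5628 0.0253 0.2983] az -17.30 tilt 0.07 j [-0.72  0.33  0.8   1.66 -0.25  1.25 -0.18] t 3.9 w 1.0
turn -0.0025
shift (after turn) [-0.0053 -0.058  -0.0042]
[331. 141.]
[330. 204.]
[360. 186.]
[362. 141.]
```

View pics/w1.png

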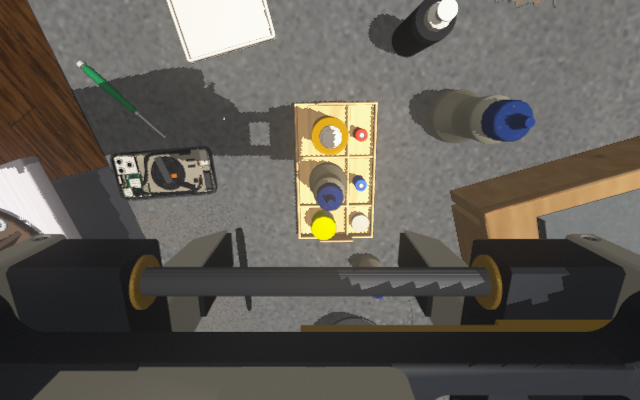

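The wrist view shows the pump body centred at about (330,135), the wash collar at (330,193), the red cell at (361,135) and the blue cell at (361,184). The tray's lower-right corner is near (273,38), and the caddy is aligned with the tool.

Run:
```python
from h import *
c=cam('w1')
S=P(arm.get_image("scene"));D=P(arm.get_image("side"))
s=lambda x,y:(185+(x+.5)/3.3-.5,170+(y+.5)/3.3-.5); d=lambda x,y:(225+(x+.5)/3.4-.5,150+(y+.5)/3.4-.5)
for n,p,z in [("pump",(330,135.5),.107),("wash collar",(330,194),.117),("red",(361,135),.0375),("blue",(361,184),.0375),("jar",(324,228),.042),("pot",(359,223),.018),("tray NR",(194,61),.013),("tray",(273,38),.013)]: print(n,onz(c,p,z).round(4))
for n,p,b in [("red",(361,135),(338,198)),("blue",(361,184),(318,247)),("jar",(324,228),(235,279)),("pumptop",(332,136),(286,88)),("washtip",(329,197),(262,143))]:
    X,e=tri([(c,p),(D,d(*b))]);print(n,X.round(4),*e)
# caddy corners: end tops z=.030
for p in [(295.5,102.5),(377,102.5),(298,241),(373,239)]: print(onz(c,p,.03).round(4))
```

```text
pump [0.5921 0.0632 0.107 ]
wash collar [0.5733 0.0018 0.117 ]
red [0.6328 0.0453 0.0375]
blue [ 0.6156 -0.019   0.0375]
jar [ 0.5483 -0.0642  0.042 ]
pot [ 0.5986 -0.0814  0.018 ]
tray NR [0.4508 0.2003 0.013 ]
tray [0.5591 0.1953 0.013 ]
red [0.6325 0.0453 0.0375] [-0.3  0.1] [ 0. -0.]
blue [ 0.6142 -0.0197  0.035 ] [-1.1  0.3] [ 0.2 -0. ]
jar [ 0.5469 -0.0652  0.0395] [-0.8  0.2] [0.2 0. ]
pumptop [0.5912 0.0648 0.1365] [-2.   0.6] [ 0.3 -0. ]
washtip [0.5706 0.001  0.1249] [-0.8  0.2] [0.1 0. ]
[0.5627 0.1104 0.03  ]
[0.6645 0.0786 0.03  ]
[ 0.5045 -0.077   0.03  ]
[ 0.6114 -0.1071  0.03  ]
```

```bash
python3 -c "
from h import *
go(.5915,.0635,.16);go(.5915,.0635,.076)"
```

```text
pos [0.562  0.0285 0.2984] az -17.00 tilt 0.06 j [-0.73  0.33  0.79  1.66 -0.25  1.25 -0.18] t 4.1 w 0.994
shift (after turn) [0.1052 0.0453 0.346 ]
pos [0.562  0.0285 0.2984] az -17.00 tilt 0.06 j [-0.73  0.33  0.79  1.66 -0.25  1.25 -0.18] t 4.1 w 0.994
shift (after turn) [0.1052 0.0455 0.556 ]
```

```bash
python3 -m creep '[[0.035,0.015,0.05,0,0,0],[0.035,0.015,0.05,0,0,0],[0.035,0.015,0.05,0,0,0],[0,0,0.05,0,0,0],[0,0,0.03,0,0,0],[0,0,0,0,0,0],[0,0,0,0,0,0],[0,0,0,0,0,0]]' -1 25
python3 -c "
from h import *
for i in range(4): arm.get_image('side');go(.5915,.0635,.076)
wrist('w2');c=cam('w2');print(proj(c,[.5915,.0635,.107]),proj(c,[.5725,.001,.117]),proj(c,[.6328,.0453,.0375]))"
```

```text
clock: 4.73
position: [0.5924, 0.062, 0.2081]
ee_rot: [2.526, 1.866, 0.002]
force: [-0.4, 0.1, 0.9]
width: 1.0
gripper_force: 0.0
pos [0.5926 0.062  0.2082] az -17.09 tilt 0.12 j [-0.7   0.47  0.74  1.72 -0.35  1.09 -0.15] t 4.8 w 0.999
shift (after turn) [ 0.0025 -0.0043  0.3306]
pos [0.5926 0.062  0.2082] az -17.10 tilt 0.13 j [-0.7   0.47  0.74  1.72 -0.35  1.09 -0.15] t 4.8 w 0.999
shift (after turn) [ 0.0024 -0.0044  0.3304]
pos [0.5926 0.062  0.208 ] az -17.09 tilt 0.12 j [-0.7   0.47  0.74  1.72 -0.35  1.09 -0.15] t 4.9 w 0.998
shift (after turn) [ 0.0025 -0.0042  0.3301]
pos [0.5925 0.0621 0.2078] az -17.09 tilt 0.10 j [-0.7   0.47  0.74  1.72 -0.35  1.09 -0.15] t 4.9 w 1.001
shift (after turn) [ 0.0023 -0.0039  0.3295]
[313.15690491 195.98225395] [313.50013068 269.75376551] [354.88071404 183.56662634]
```

View pics/w2.png

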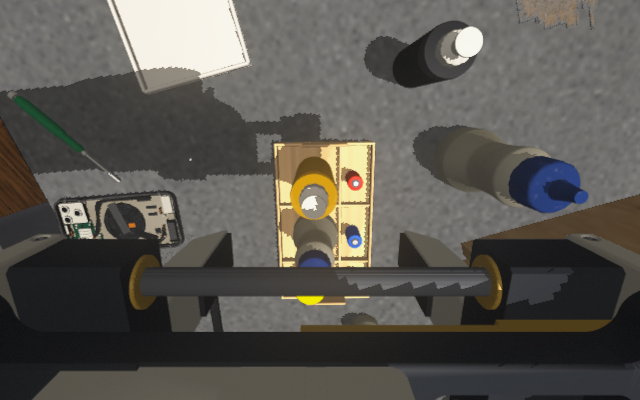

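Predictions match the picture: pump disc at about (314,194) and red cell at (355,183). The camera and arm agree, so I'll descend, grip and lift.

```bash
python3 -m creep '[[0.002,-0.004,0.041,0,0,0],[0,0,0.041,0,0,0],[0,0,0.041,0,0,0],[0,0,0.041,0,0,0],[0,0,0.041,0,0,0],[0,0,0.041,0,0,0],[0,0,0.041,0,0,0],[0,0,0.041,0,0,0],[0,0,0,0,0,0],[0,0,0,0,0,0],[0,0,0,0,0,0]]' -1 25
python3 -m creep '[[0,0,0,0,0,0],[0,0,0,0,0,0],[0,0,0,0,0,0],[0,0,0,0,0,0],[0,0,0,0,0,0],[0,0,0,0,0,0],[0,0,0,0,0,0],[0,0,0,0,0,0],[0,0,0,0,0,0],[0,0,0,0,0,0]]' 1 20
python3 -m creep '[[0,0,-0.02,0,0,0],[0,0,-0.03,0,0,0],[0,0,-0.04,0,0,0],[0,0,-0.04,0,0,0],[0,0,-0.03,0,0,0],[0,0,0,0,0,0],[0,0,0,0,0,0]]'
python3 -c "
from h import *
go(.505,.335,.138,-3)"
```

```text
clock: 5.9
position: [0.5914, 0.0633, 0.0765]
ee_rot: [2.526, 1.866, 0.002]
force: [0.3, 0.2, 0.3]
width: 0.997
gripper_force: 0.0
clock: 6.73
position: [0.5907, 0.0634, 0.0755]
ee_rot: [-2.527, -1.867, 0.0]
force: [-0.5, 0.7, 0.4]
width: 0.453
gripper_force: 20.0
clock: 7.32
position: [0.5912, 0.0636, 0.1403]
ee_rot: [2.526, 1.867, 0.003]
force: [-0.8, -0.2, -1.2]
width: 0.454
gripper_force: 20.0
pos [0.5912 0.0636 0.1403] az -17.06 tilt 0.10 j [-0.67  0.54  0.69  1.79 -0.41  0.96 -0.1 ] t 7.3 w 0.454
turn -0.1172
shift (after turn) [ 0.6662 -0.2506  0.006 ]
```

```bash
python3 -m creep '[[0.012,-0.0085,0,0,0,0],[0.024,-0.0165,0,0,0,0],[0.0375,-0.026,0,0,0,0],[0.0375,-0.026,0,0,0,0],[0.0375,-0.026,0,0,0,0],[0.0375,-0.026,0,0,0,0],[0.0375,-0.026,0,0,0,0],[0.0375,-0.026,0,0,0,0],[0.0375,-0.026,0,0,0,0],[0.0375,-0.026,0,0,0,0],[0.0375,-0.026,0,0,0,0],[0.0375,-0.026,0,0,0,0],[0.0375,-0.026,0,0,0,0],[0.0375,-0.026,0,0,0,0],[0.0375,-0.026,0,0,0,0],[0.0375,-0.026,0,0,0,0],[0.019,-0.012,0,0,0,0],[0.006,-0.004,0,0,0,0],[0,0,0,0,0,0],[0,0,0,0,0,0]]'
python3 -c "
from h import *
go(.505,.335,.0765);d=arm.get_image('side');cv2.imwrite('pics/s2.png',cv2.resize(d['frame'][130:280,220:420,::-1],None,fx=3.5,fy=3.5))
print(proj(P(d),[.448,.195,.013]))"
```

```text
clock: 8.98
position: [0.5048, 0.334, 0.1393]
ee_rot: [2.527, 1.866, -0.001]
force: [-0.0, -0.6, -2.1]
width: 0.454
gripper_force: 20.0
pos [0.5048 0.334  0.1393] az -17.12 tilt 0.05 j [-1.14  0.56  0.69  1.77 -0.42  0.97 -0.57] t 9.0 w 0.454
shift (after turn) [ 0.0026 -0.0003  0.157 ]
[263.99089467 188.01417216]
```

View pics/s2.png

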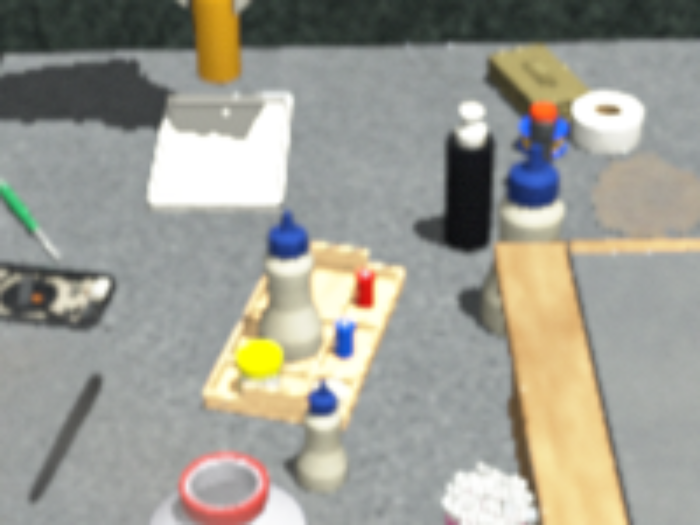

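The bottle is held upright over the tray's far-left half. The tray corners in this crop are (170,94), (293,93), (283,207) and (150,206), which I'll check before lowering.

```bash
python3 -c "
from h import *
d=arm.get_image('side');c=P(d)
for p in [(170,94),(293,93),(283,207),(150,206)]: print(onz(c,(220+(p[0]+.5)/3.5-.5,130+(p[1]+.5)/3.5-.5),.011).round(4))"
```

```text
[0.4499 0.3983 0.011 ]
[0.5724 0.395  0.011 ]
[0.563  0.1889 0.011 ]
[0.4431 0.1955 0.011 ]
```

```bash
python3 -m creep '[[0.002,0,0.03,0,0,0],[0,0,0.04,0,0,0],[0,0,0.04,0,0,0],[0,0,0.025,0,0,0],[0,0,0.01,0,0,0],[0,0,0.007,0,0,0],[0,0,0.004,0,0,0],[0,0,0,0,0,0],[0,0,0,0,0,0],[0,0,0,0,0,0]]'
python3 -m creep '[[0,0,0,0,0,0],[0,0,0,0,0,0]]'
```

```text
clock: 9.92
position: [0.5053, 0.3361, 0.0777]
ee_rot: [-2.527, -1.867, -0.002]
force: [-0.6, -0.5, -2.0]
width: 0.454
gripper_force: 20.0
clock: 10.08
position: [0.5051, 0.336, 0.0775]
ee_rot: [-2.526, -1.867, -0.001]
force: [1.1, -0.7, -1.9]
width: 0.455
gripper_force: 20.0
```

```bash
python3 -m creep '[[0,0,0.002,0,0,0],[0,0,0.002,0,0,0],[0,0,0.001,0,0,0],[0,0,0,0,0,0],[0,0,0,0,0,0]]'
python3 -m creep '[[0,0,0,0,0,0],[0,0,0,0,0,0],[0,0,0,0,0,0],[0,0,0,0,0,0],[0,0,0,0,0,0],[0,0,0,0,0,0],[0,0,-0.02,0,0,0],[0,0,-0.05,0,0,0],[0,0,-0.08,0,0,0],[0,0,-0.08,0,0,0],[0,0,-0.08,0,0,0],[0,0,0,0,0,0],[0,0,0,0,0,0]]' -1
python3 -c "
from h import *
go(.573,.0005,.20)"
```

```text
clock: 10.5
position: [0.5051, 0.336, 0.0755]
ee_rot: [-2.526, -1.867, -0.001]
force: [-0.9, -1.1, 3.9]
width: 0.451
gripper_force: 20.0
clock: 11.58
position: [0.5061, 0.3363, 0.2016]
ee_rot: [-2.526, -1.867, -0.007]
force: [-0.4, -0.2, 0.2]
width: 0.999
gripper_force: 0.0
pos [0.5061 0.3363 0.2016] az -17.08 tilt 0.25 j [-1.17  0.49  0.74  1.7  -0.37  1.09 -0.62] t 11.6 w 0.999
shift (after turn) [-0.7534  0.4064  0.002 ]
```

```bash
python3 -m creep '[[-0.06,0.032,0,0,0,0],[-0.06,0.032,0,0,0,0],[-0.06,0.032,0,0,0,0],[-0.06,0.032,0,0,0,0],[-0.06,0.032,0,0,0,0],[-0.06,0.032,0,0,0,0],[-0.06,0.032,0,0,0,0],[-0.06,0.032,0,0,0,0],[-0.06,0.032,0,0,0,0],[-0.06,0.032,0,0,0,0],[-0.06,0.032,0,0,0,0],[-0.06,0.032,0,0,0,0],[-0.033,0.022,0,0,0,0],[0,0,0,0,0,0],[0,0,0,0,0,0],[0,0,0,0,0,0]]'
python3 -c "
from h import *
go(.573,.0005,.069);wrist('w3');c=cam('w3')
a=cv2.imread('pics/w3.png');cv2.imwrite('pics/w3c.png',cv2.resize(a[80:270,190:450],None,fx=3,fy=3))
for p in ([.573,.0005,.117],[.6328,.0453,.0375],[.6150,-.0193,.0375]):print((proj(c,p)-[190,80])*3)"
```

```text
clock: 12.92
position: [0.5712, 0.0013, 0.1983]
ee_rot: [-2.525, -1.867, 0.002]
force: [0.3, 0.4, 0.1]
width: 0.997
gripper_force: 0.0
pos [0.5712 0.0013 0.1983] az -17.03 tilt 0.10 j [-0.64  0.44  0.77  1.79 -0.35  1.05 -0.04] t 12.9 w 0.997
shift (after turn) [-0.0005  0.0055  0.3233]
[382.59178928 371.56131759]
[514.19164105 127.95573932]
[511.96991492 323.76305543]
```

View pics/w3c.png

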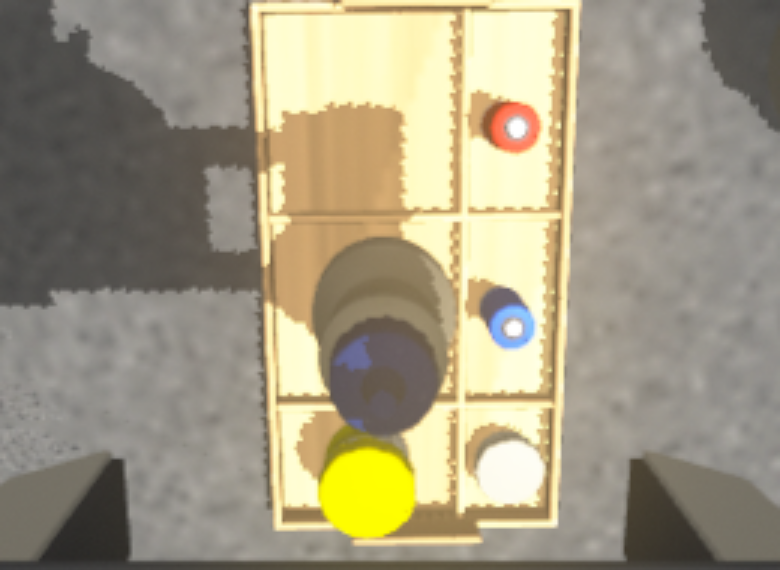

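The crop shows the wash collar at (386,377), the red cell at (515,127) and the blue cell at (513,327), all within 2 px of prediction.

```bash
python3 -m creep '[[-0.001,0.005,0.04,0,0,0],[0,0,0.04,0,0,0],[0,0,0.04,0,0,0],[0,0,0.04,0,0,0],[0,0,0.04,0,0,0],[0,0,0.04,0,0,0],[0,0,0.04,0,0,0],[0,0,0.04,0,0,0],[0,0,0,0,0,0],[0,0,0,0,0,0],[0,0,0,0,0,0]]' -1
python3 -m creep '[[0,0,0,0,0,0],[0,0,0,0,0,0],[0,0,0,0,0,0],[0,0,0,0,0,0],[0,0,0,0,0,0],[0,0,0,0,0,0],[0,0,0,0,0,0],[0,0,0,0,0,0],[0,0,0,0,0,0],[0,0,0,0,0,0]]' 1 20
python3 -m creep '[[0,0,-0.02,0,0,0],[0,0,-0.03,0,0,0],[0,0,-0.04,0,0,0],[0,0,-0.04,0,0,0],[0,0,-0.03,0,0,0],[0,0,0,0,0,0],[0,0,0,0,0,0]]'
python3 -c "
from h import *
go(.507,.248,.138)"
```

```text
clock: 13.88
position: [0.5739, -0.0001, 0.0718]
ee_rot: [2.526, 1.868, 0.001]
force: [0.0, 0.4, -0.1]
width: 1.002
gripper_force: 0.0
clock: 14.72
position: [0.5735, -0.0007, 0.0711]
ee_rot: [-2.527, -1.867, 0.0]
force: [-0.1, 0.7, 0.8]
width: 0.376
gripper_force: 19.9
clock: 15.3
position: [0.574, -0.0006, 0.1359]
ee_rot: [2.526, 1.867, 0.003]
force: [0.4, -1.0, -1.3]
width: 0.378
gripper_force: 19.9
pos [ 0.574  -0.0006  0.1359] az -17.07 tilt 0.10 j [-0.59  0.52  0.72  1.85 -0.42  0.93  0.02] t 15.3 w 0.378
shift (after turn) [ 0.545  -0.3425 -0.0051]
```

```bash
python3 -m creep '[[0.012,-0.0075,0,0,0,0],[0.024,-0.015,0,0,0,0],[0.036,-0.0225,0,0,0,0],[0.036,-0.0225,0,0,0,0],[0.036,-0.0225,0,0,0,0],[0.036,-0.0225,0,0,0,0],[0.036,-0.0225,0,0,0,0],[0.036,-0.0225,0,0,0,0],[0.036,-0.0225,0,0,0,0],[0.036,-0.0225,0,0,0,0],[0.036,-0.0225,0,0,0,0],[0.036,-0.0225,0,0,0,0],[0.036,-0.0225,0,0,0,0],[0.036,-0.0225,0,0,0,0],[0.036,-0.0225,0,0,0,0],[0.036,-0.0225,0,0,0,0],[0.005,-0.005,0,0,0,0],[0,0,0,0,0,0],[0,0,0,0,0,0],[0,0,0,0,0,0]]'
python3 -c "
from h import *
go(.507,.248,.0711);d=arm.get_image('side');cv2.imwrite('pics/s3.png',cv2.resize(d['frame'][90:240,220:420,::-1],None,fx=3.5,fy=3.5))"
```

```text
clock: 16.97
position: [0.5066, 0.2467, 0.135]
ee_rot: [2.527, 1.865, -0.001]
force: [-0.9, -0.8, -1.3]
width: 0.376
gripper_force: 19.9
pos [0.5066 0.2467 0.135 ] az -17.15 tilt 0.04 j [-1.06  0.51  0.73  1.88 -0.42  0.92 -0.43] t 17.0 w 0.376
shift (after turn) [ 3.400e-03 -1.000e-04  1.597e-01]
```

View pics/s3.png

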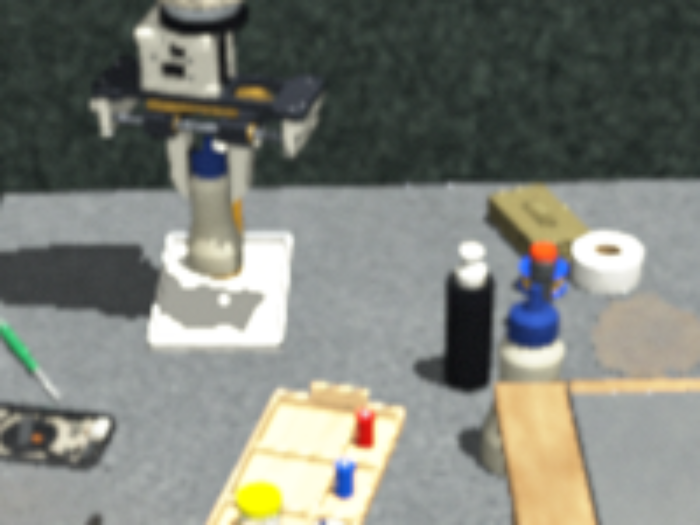

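The wash bottle hangs upright over the near half of the tray, and the pump bottle stands behind it.

```bash
python3 -m creep '[[0.003,0,0.03,0,0,0],[0,0,0.04,0,0,0],[0,0,0.04,0,0,0],[0,0,0.025,0,0,0],[0,0,0.012,0,0,0],[0,0,0.006,0,0,0],[0,0,0.003,0,0,0],[0,0,0.002,0,0,0],[0,0,0.002,0,0,0],[0,0,0,0,0,0],[0,0,0,0,0,0],[0,0,0,0,0,0]]'
```

```text
clock: 18.02
position: [0.5071, 0.2492, 0.0715]
ee_rot: [-2.526, -1.867, -0.001]
force: [0.6, 0.1, -0.3]
width: 0.381
gripper_force: 19.9
```

```bash
python3 -m creep '[[0,0,0.001,0,0,0],[0,0,0.001,0,0,0],[0,0,0,0,0,0]]'
python3 -m creep '[[0,0,0,0,0,0],[0,0,0,0,0,0],[0,0,0,0,0,0],[0,0,0,0,0,0],[0,0,0,0,0,0],[0,0,0,0,0,0],[0,0,-0.02,0,0,0],[0,0,-0.05,0,0,0],[0,0,-0.08,0,0,0],[0,0,-0.08,0,0,0],[0,0,-0.08,0,0,0],[0,0,0,0,0,-0.05],[0,0,0,0,0,-0.05],[0,0,0,0,0,-0.05],[0,0,0,0,0,0]]' -1
python3 -c "
from h import *
go(.6328,.0453,.12,73)
S=P(arm.get_image('scene'));d=arm.get_image('side');D=P(d)
cv2.imwrite('pics/s4.png',cv2.resize(d['frame'][90:240,220:420,::-1],None,fx=3.5,fy=3.5))
s=lambda x,y:(185+(x+.5)/3.3-.5,170+(y+.5)/3.3-.5); q=lambda x,y:(225+(x+.5)/3.4-.5,150+(y+.5)/3.4-.5)
for a,b in [((566,242),(296,305)),((358,55),(286,88))]: print(tri([(S,s(*a)),(D,q(*b))])[0])
c=cam('w1');print(onz(c,(447,10),.13),onz(c,(525,120),.17),onz(S,s(532,110),.0),onz(S,s(566,242),.08))"
```

```text
clock: 18.27
position: [0.5074, 0.2494, 0.071]
ee_rot: [-2.526, -1.867, -0.002]
force: [-1.2, -0.3, 7.0]
width: 0.38
gripper_force: 20.0
clock: 19.52
position: [0.507, 0.2489, 0.1953]
ee_rot: [-2.198, -2.244, -0.002]
force: [-0.9, -0.3, -0.3]
width: 1.002
gripper_force: 0.0
pos [0.507  0.2489 0.1953] az 1.19 tilt 0.06 j [-1.05  0.42  0.7   1.81 -0.31  1.03 -0.21] t 19.5 w 1.002
turn -0.5984
shift (after turn) [-0.4494 -0.3951  0.1879]
[ 0.59450418 -0.1638064   0.09162279]
[0.59055203 0.06130048 0.13922753]
[0.72818024 0.14288398 0.13      ] [0.76084036 0.03009819 0.17      ] [0.7774692  0.04060301 0.        ] [ 0.60440635 -0.1556378   0.08      ]
```

View pics/s4.png

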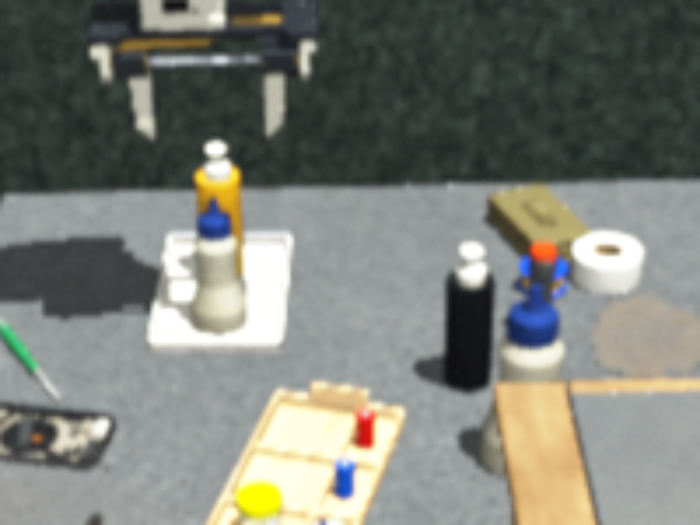

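Both bottles stand upright and released in the tray. Next I'll turn so the fingers close along caddy y and go over the red cell.

```bash
python3 -m creep '[[0,0,0,0,0,-0.0544],[0,0,0,0,0,-0.0544],[0,0,0,0,0,-0.0544],[0,0,0,0,0,-0.0544],[0,0,0,0,0,-0.0544],[0,0,0,0,0,-0.0544],[0,0,0,0,0,-0.0544],[0,0,0,0,0,-0.0544],[0,0,0,0,0,-0.0544],[0,0,0,0,0,-0.0544],[0,0,0,0,0,-0.0544],[0,0,0,0,0,0]]' 0.26
python3 -m creep '[[-0.03,-0.0263,0,0,0,0],[-0.03,-0.0263,0,0,0,0],[-0.03,-0.0263,0,0,0,0],[-0.03,-0.0263,0,0,0,0],[-0.03,-0.0263,0,0,0,0],[-0.03,-0.0263,0,0,0,0],[-0.03,-0.0263,0,0,0,0],[-0.03,-0.0263,0,0,0,0],[-0.03,-0.0263,0,0,0,0],[-0.03,-0.0263,0,0,0,0],[-0.03,-0.0263,0,0,0,0],[-0.03,-0.0263,0,0,0,0],[-0.03,-0.0263,0,0,0,0],[-0.03,-0.0263,0,0,0,0],[-0.03,-0.0263,0,0,0,0],[0,0,0,0,0,0],[0,0,0,0,0,0],[0,0,0,0,0,0]]'
python3 -c "
from h import *
go(.6328,.0453,.10,73);wrist('w5');c=cam('w5');a=cv2.imread('pics/w5.png');cv2.imwrite('pics/w5c.png',cv2.resize(a[100:300,190:450],None,fx=3,fy=3))
for p in ([.6328,.0453,.0375],[.6150,-.0193,.0375]):print((proj(c,p)-[190,100])*3)"
```

```text
clock: 20.62
position: [0.507, 0.2487, 0.1943]
ee_rot: [-0.469, -3.106, 0.001]
force: [0.3, -0.1, -0.3]
width: 0.37
gripper_force: 0.0
clock: 22.12
position: [0.6316, 0.0458, 0.194]
ee_rot: [-0.475, -3.105, -0.0]
force: [0.7, 0.7, 0.6]
width: 0.371
gripper_force: 0.0
pos [0.6316 0.0458 0.194 ] az 72.59 tilt 0.05 j [-0.44  0.49  0.42  1.62 -0.22  1.08  1.31] t 22.1 w 0.371
turn -0.0034
shift (after turn) [-0.0034 -0.0003  0.2351]
[378.3688507  253.75556718]
[185.21883132 260.41834041]
```

View pics/w5c.png

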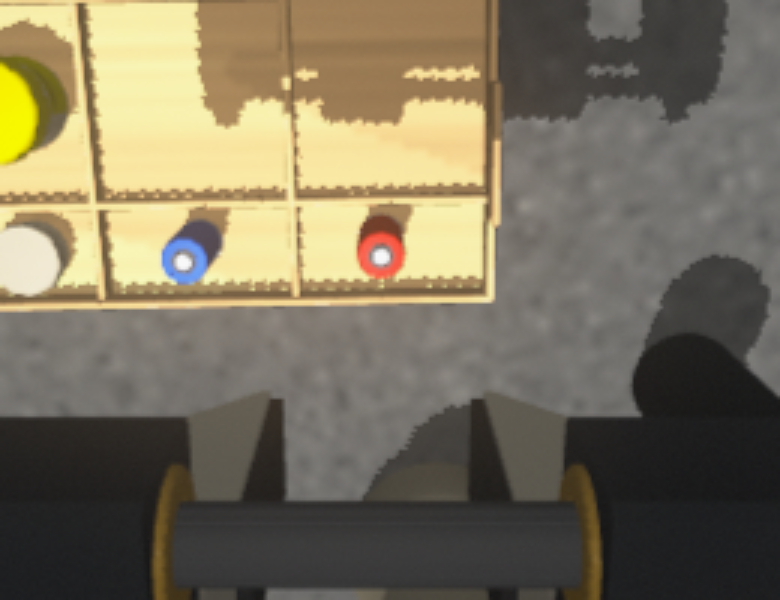

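The red cell is at (380,256), as predicted. The finger tips taper, so they fit inside the pocket, and I'll descend to TCP z≈0.012.

```bash
python3 -m creep '[[-0.004,0,0.041,0,0,-0.003],[0,0,0.041,0,0,0],[0,0,0.041,0,0,0],[0,0,0.041,0,0,0],[0,0,0.041,0,0,0],[0,0,0.041,0,0,0],[0,0,0.041,0,0,0],[0,0,0.041,0,0,0],[0,0,0.041,0,0,0],[0,0,0.03,0,0,0],[0,0,0.025,0,0,0],[0,0,0.02,0,0,0],[0,0,0.01,0,0,0],[0,0,0,0,0,0],[0,0,0,0,0,0],[0,0,0,0,0,0]]' 0.26
python3 -c "
from h import *
go(.6328,.0453,.012,73)"
python3 -m creep '[[0,0,0,0,0,0],[0,0,0,0,0,0],[0,0,0,0,0,0],[0,0,0,0,0,0],[0,0,0,0,0,0],[0,0,0,0,0,0],[0,0,0,0,0,0]]' 1 15
python3 -m creep '[[0,0,-0.02,0,0,0],[0,0,-0.04,0,0,0],[0,0,-0.06,0,0,0],[0,0,-0.07,0,0,0],[0,0,-0.07,0,0,0],[0,0,-0.07,0,0,0],[0,0,-0.07,0,0,0],[0,0,-0.05,0,0,0],[0,0,0,0,0,0],[0,0,0,0,0,0]]'
python3 -c "
from h import *
go(.531,-.2985,.19);go(.531,-.2985,.135)"
```

```text
clock: 23.5
position: [0.6341, 0.0444, 0.0135]
ee_rot: [0.462, 3.106, 0.001]
force: [0.7, -0.0, -1.0]
width: 0.369
gripper_force: 0.0
pos [0.6341 0.0444 0.0135] az 73.08 tilt 0.07 j [-0.37  0.7   0.33  1.76 -0.32  0.73  1.4 ] t 23.5 w 0.369
turn 0.0007
shift (after turn) [0.0037 0.0012 0.0037]
clock: 24.08
position: [0.6338, 0.0445, 0.0131]
ee_rot: [0.462, 3.107, 0.0]
force: [-1.7, 1.2, 4.6]
width: 0.179
gripper_force: 15.0
clock: 24.92
position: [0.6341, 0.0444, 0.1942]
ee_rot: [0.462, 3.105, 0.001]
force: [0.7, 0.2, -0.8]
width: 0.183
gripper_force: 15.0
pos [0.6341 0.0444 0.1942] az 73.09 tilt 0.14 j [-0.44  0.49  0.42  1.61 -0.22  1.08  1.32] t 24.9 w 0.183
shift (after turn) [-0.0029 -0.8951  0.0094]
pos [0.6341 0.0444 0.1942] az 73.09 tilt 0.14 j [-0.44  0.49  0.42  1.61 -0.22  1.08  1.32] t 24.9 w 0.183
shift (after turn) [-0.0026 -0.8953  0.1469]
```

```bash
python3 -m creep '[[0,-0.03,0,0,0,0],[0,-0.05,0,0,0,0],[0,-0.05,0,0,0,0],[0,-0.05,0,0,0,0],[0,-0.05,0,0,0,0],[0,-0.05,0,0,0,0],[0,-0.05,0,0,0,0],[0,-0.05,0,0,0,0],[0,-0.05,0,0,0,0],[0,-0.05,0,0,0,0],[0,-0.05,0,0,0,0],[0,-0.05,0,0,0,0],[0,-0.05,0,0,0,0],[0,-0.05,0,0,0,0],[0,-0.05,0,0,0,0],[0,-0.05,0,0,0,0],[0,-0.05,0,0,0,0],[0,-0.05,0,0,0,0],[-0.003,-0.015,0,0,0,0],[0,0,0,0,0,0]]'
python3 -m creep '[[0,0,0,0,0,0],[0,0,0,0,0,0],[0,0,0,0,0,0]]'
python3 -c "
from h import *
go(.531,-.2985,.135);wrist('w6');c=cam('w6');a=cv2.imread('pics/w6.png');cv2.imwrite('pics/w6c.png',a[100:400,150:500])
print(proj(c,[.531,-.2985,.121])-[150,100])"
```

```text
clock: 26.58
position: [0.5286, -0.3007, 0.1918]
ee_rot: [-0.468, -3.105, 0.001]
force: [-0.0, 0.7, 0.2]
width: 0.178
gripper_force: 15.0
clock: 26.83
position: [0.5311, -0.2968, 0.1924]
ee_rot: [-0.458, -3.108, -0.001]
force: [0.6, 0.6, 1.1]
width: 0.177
gripper_force: 15.0
pos [ 0.5311 -0.2968  0.1924] az 73.22 tilt 0.06 j [ 0.09  0.46  0.47  1.69 -0.24  1.05  1.92] t 26.8 w 0.177
shift (after turn) [-0.0011 -0.0043  0.1434]
[164.29988755 108.81290311]
```

View pics/w6c.png

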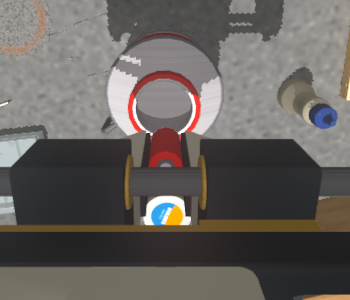

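The can mouth centre is at about (165,107) against a predicted (164,109). I'll lower and drop the red cell.

```bash
python3 -m creep '[[0,-0.004,0.03,0,0,0],[0,0,0.04,0,0,0],[0,0,0.04,0,0,0],[0,0,0.03,0,0,0],[0,0,0.02,0,0,0],[0,0,0,0,0,0],[0,0,0,0,0,0],[0,0,0,0,0,0]]'
python3 -c "
from h import *
go(.531,-.2985,.128)"
python3 -m creep '[[0,0,0,0,0,0],[0,0,0,0,0,0],[0,0,0,0,0,0],[0,0,0,0,0,0],[0,0,0,0,0,0],[0,0,0,0,0,0],[0,0,0,0,0,0],[0,0,-0.05,0,0,0],[0,0,-0.07,0,0,0],[0,0,-0.04,0,0,0],[0,0,0,0,0,0],[0,0,0,0,0,0]]' 0.26
python3 -c "
from h import *
go(.615,-.0197,.19,73)"
```

```text
clock: 27.55
position: [0.5305, -0.3003, 0.1293]
ee_rot: [0.462, 3.107, -0.001]
force: [0.6, 1.4, 0.8]
width: 0.178
gripper_force: 15.0
pos [ 0.5305 -0.3003  0.1293] az 73.09 tilt 0.06 j [ 0.12  0.53  0.45  1.75 -0.28  0.92  1.96] t 27.6 w 0.178
shift (after turn) [0.0001 0.0047 0.0033]
clock: 28.55
position: [0.5306, -0.3002, 0.1935]
ee_rot: [0.461, 3.106, -0.0]
force: [-0.4, -0.3, -0.0]
width: 0.366
gripper_force: 0.0
pos [ 0.5306 -0.3002  0.1935] az 73.10 tilt 0.11 j [ 0.1   0.46  0.48  1.69 -0.24  1.05  1.93] t 28.6 w 0.366
turn 0.0008
shift (after turn) [0.0033 0.7324 0.0088]
```

```bash
python3 -m creep '[[0.003,0.032,0,0,0,0],[0,0.05,0,0,0,0],[0,0.05,0,0,0,0],[0,0.05,0,0,0,0],[0,0.05,0,0,0,0],[0,0.05,0,0,0,0],[0,0.05,0,0,0,0],[0,0.05,0,0,0,0],[0,0.05,0,0,0,0],[0,0.05,0,0,0,0],[0,0.05,0,0,0,0],[0,0.05,0,0,0,0],[0,0.05,0,0,0,0],[0,0.05,0,0,0,0],[0,0.05,0,0,0,0],[0,0,0,0,0,0],[0,0,0,0,0,0],[0,0,0,0,0,0]]'
python3 -c "
from h import *
go(.615,-.0197,.0125,73);wrist('w7');c=cam('w7');a=cv2.imread('pics/w7.png');cv2.imwrite('pics/w7c.png',cv2.resize(a[100:300,190:450],None,fx=2,fy=2))
for p in ([.6150,-.0197,.0375],):print((proj(c,p)-[190,100])*2)"
```

```text
clock: 30.05
position: [0.6133, -0.0195, 0.1918]
ee_rot: [-0.461, -3.106, 0.001]
force: [-0.9, -0.4, -0.6]
width: 0.367
gripper_force: 0.0
pos [ 0.6133 -0.0195  0.1918] az 73.10 tilt 0.11 j [-0.35  0.46  0.43  1.67 -0.22  1.06  1.42] t 30.1 w 0.367
turn 0.0009
shift (after turn) [-0.005   0.0012  0.4482]
[253.34072151 171.22281704]
```

View pics/w7c.png

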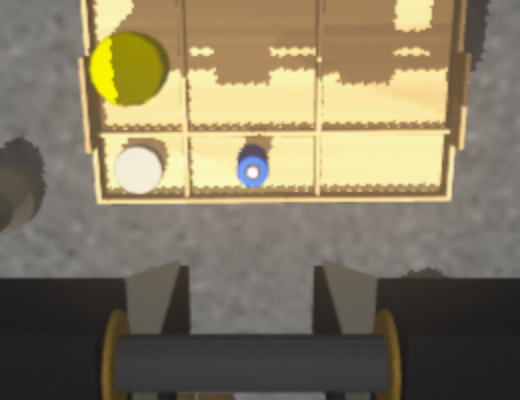

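The red pocket is empty. The blue cell is at (253,171), exactly as predicted.

```bash
python3 -m creep '[[-0.004,0.001,0.041,0,0,0],[0,0,0.041,0,0,0],[0,0,0.041,0,0,0],[0,0,0.041,0,0,0],[0,0,0.041,0,0,0],[0,0,0.041,0,0,0],[0,0,0.041,0,0,0],[0,0,0.041,0,0,0],[0,0,0.041,0,0,0],[0,0,0.03,0,0,0],[0,0,0.025,0,0,0],[0,0,0.015,0,0,0],[0,0,0.008,0,0,0],[0,0,0,0,0,0],[0,0,0,0,0,0],[0,0,0,0,0,0]]' 0.26
python3 -m creep '[[0,0,0,0,0,0],[0,0,0,0,0,0],[0,0,0,0,0,0],[0,0,0,0,0,0],[0,0,0,0,0,0],[0,0,0,0,0,0],[0,0,0,0,0,0]]' 1 15
python3 -m creep '[[0,0,-0.02,0,0,0],[0,0,-0.04,0,0,0],[0,0,-0.06,0,0,0],[0,0,-0.07,0,0,0],[0,0,-0.07,0,0,0],[0,0,-0.07,0,0,0],[0,0,-0.07,0,0,0],[0,0,-0.05,0,0,0],[0,0,0,0,0,0],[0,0,0,0,0,0]]'
python3 -c "
from h import *
go(.531,-.2993,.19)"
```

```text
clock: 31.43
position: [0.6163, -0.0196, 0.0147]
ee_rot: [0.462, 3.106, 0.0]
force: [0.5, 0.5, -0.6]
width: 0.368
gripper_force: 0.0
clock: 32.02
position: [0.616, -0.0195, 0.0142]
ee_rot: [0.462, 3.107, 0.0]
force: [-0.7, 0.3, 4.5]
width: 0.179
gripper_force: 15.0
clock: 32.85
position: [0.6163, -0.0197, 0.1954]
ee_rot: [0.462, 3.105, 0.001]
force: [0.8, 0.1, -0.1]
width: 0.182
gripper_force: 15.0
pos [ 0.6163 -0.0197  0.1954] az 73.09 tilt 0.15 j [-0.35  0.46  0.44  1.66 -0.22  1.06  1.43] t 32.9 w 0.182
shift (after turn) [ 7.000e-04 -7.308e-01  1.270e-02]
```

```bash
python3 -m creep '[[0,-0.03,0,0,0,0],[0,-0.05,0,0,0,0],[0,-0.05,0,0,0,0],[0,-0.05,0,0,0,0],[0,-0.05,0,0,0,0],[0,-0.05,0,0,0,0],[0,-0.05,0,0,0,0],[0,-0.05,0,0,0,0],[0,-0.05,0,0,0,0],[0,-0.05,0,0,0,0],[0,-0.05,0,0,0,0],[0,-0.05,0,0,0,0],[0,-0.05,0,0,0,0],[0,-0.05,0,0,0,0],[0,-0.05,0,0,0,0],[0,0,0,0,0,0],[0,0,0,0,0,0],[0,0,0,0,0,0]]'
python3 -m creep '[[0,0,0.03,0,0,0],[0,0,0.04,0,0,0],[0,0,0.04,0,0,0],[0,0,0.03,0,0,0],[0,0,0.02,0,0,0],[0,0,0,0,0,0],[0,0,0,0,0,0],[0,0,0,0,0,0]]'
python3 -c "
from h import *
go(.531,-.2990,.128)"
```

```text
clock: 34.35
position: [0.5301, -0.2985, 0.1929]
ee_rot: [-0.462, -3.106, -0.001]
force: [-0.8, 0.6, -1.2]
width: 0.181
gripper_force: 15.0
clock: 35.02
position: [0.5313, -0.2991, 0.1305]
ee_rot: [0.462, 3.107, -0.0]
force: [-0.4, -0.0, 0.4]
width: 0.18
gripper_force: 15.0
pos [ 0.5313 -0.2991  0.1305] az 73.10 tilt 0.05 j [ 0.12  0.53  0.45  1.75 -0.28  0.93  1.96] t 35.0 w 0.18
shift (after turn) [0.0007 0.0001 0.0062]
```

```bash
python3 -m creep '[[0,0,0,0,0,0],[0,0,0,0,0,0],[0,0,0,0,0,0],[0,0,0,0,0,0],[0,0,0,0,0,0],[0,0,0,0,0,0],[0,0,0,0,0,0],[0,0,-0.05,0,0,0],[0,0,-0.07,0,0,0],[-0.08,0,-0.07,0,0,0],[-0.08,0,-0.07,0,0,0],[0,0,-0.05,0,0,0],[0,0,0,0,0,0],[0,0,0,0,0,0]]' 0.26
python3 -c "
from h import *
go(.507,.249,.2,-17);wrist('w8');c=cam('w8');a=cv2.imread('pics/w8.png');u,v=proj(c,[.531,-.299,.09]);print(u,v)
u=int(u);v=int(v);cv2.imwrite('pics/w8c.png',cv2.resize(a[max(v-60,0):v+60,u-70:u+70],None,fx=4,fy=4))
d=arm.get_image('scene');cv2.imwrite('pics/sc8.png',d['frame'][:,:,::-1])"
```

```text
clock: 36.18
position: [0.5913, -0.3177, 0.2536]
ee_rot: [0.462, 3.106, -0.001]
force: [0.3, 0.3, -0.1]
width: 0.367
gripper_force: 0.0
pos [ 0.5913 -0.3177  0.2536] az 73.09 tilt 0.11 j [ 0.11  0.52  0.49  1.44 -0.25  1.24  1.9 ] t 36.2 w 0.367
turn 0.7508
shift (after turn) [ 1.2934 -0.6159  0.1323]
316.7304884743006 120.0258276080926
```

View pics/w8c.png

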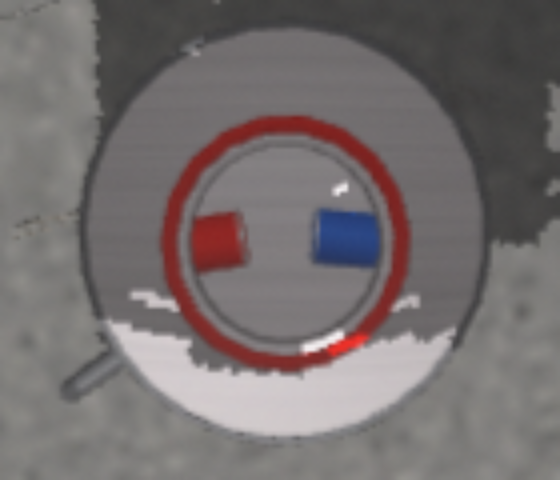

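Both cells lie in the can, red at (220,242) and blue at (345,238) of the crop. Now the wash bottle goes back.

```bash
python3 -m creep '[[0,0,0,0,0,0.0577],[0,0,0,0,0,0.0577],[0,0,0,0,0,0.0577],[0,0,0,0,0,0.0577],[0,0,0,0,0,0.0577],[0,0,0,0,0,0.0577],[0,0,0,0,0,0.0577],[0,0,0,0,0,0.0577],[0,0,0,0,0,0.0577],[0,0,0,0,0,0.0577],[0,0,0,0,0,0.0577],[0,0,0,0,0,0.0577],[0,0,0,0,0,0.0577],[0,0,0,0,0,0]]' -1
python3 -m creep '[[0.05,-0.0237,0,0,0,0],[0.05,-0.0237,0,0,0,0],[0.05,-0.0237,0,0,0,0],[0.05,-0.0237,0,0,0,0],[0.05,-0.0237,0,0,0,0],[0.05,-0.0237,0,0,0,0],[0.05,-0.0237,0,0,0,0],[0.05,-0.0237,0,0,0,0],[0.05,-0.0237,0,0,0,0],[0.05,-0.0237,0,0,0,0],[0.05,-0.0237,0,0,0,0],[0.05,-0.0237,0,0,0,0],[0.05,-0.0237,0,0,0,0]]'
python3 -m creep '[[0.05,-0.0237,0,0,0,0],[0.05,-0.0237,0,0,0,0],[0.05,-0.0237,0,0,0,0],[0.05,-0.0237,0,0,0,0],[0.05,-0.0237,0,0,0,0],[0.05,-0.0237,0,0,0,0],[0.05,-0.0237,0,0,0,0],[0.05,-0.0237,0,0,0,0],[0.05,-0.0237,0,0,0,0],[0.05,-0.0237,0,0,0,0],[0.05,-0.0237,0,0,0,0],[0.05,-0.0237,0,0,0,0],[0.045,-0.0225,0,0,0,0],[0,0,0,0,0,0],[0,0,0,0,0,0],[0,0,0,0,0,0]]'
python3 -c "
from h import *
go(.5074,.2494,.071,-17.1)"
```

```text
clock: 37.45
position: [0.59, -0.3165, 0.2513]
ee_rot: [-2.528, -1.861, 0.002]
force: [0.6, -0.1, 0.1]
width: 1.001
gripper_force: 0.0
clock: 38.53
position: [0.5475, -0.0316, 0.2521]
ee_rot: [-2.519, -1.875, 0.001]
force: [0.8, 0.0, -0.4]
width: 1.003
gripper_force: 0.0
clock: 39.87
position: [0.506, 0.2489, 0.2524]
ee_rot: [2.522, 1.872, -0.001]
force: [0.3, -1.3, -1.0]
width: 0.999
gripper_force: 0.0
pos [0.506  0.2489 0.2524] az -16.83 tilt 0.06 j [-1.23  0.43  0.98  1.74 -0.38  1.18 -0.44] t 39.9 w 0.999
turn 0.0022
shift (after turn) [0.0027 0.0032 0.4536]
```

```bash
python3 -m creep '[[0.002,0.003,0.05,0,0,0.002],[0,0,0.05,0,0,0],[0,0,0.05,0,0,0],[0,0,0.05,0,0,0],[0,0,0.05,0,0,0],[0,0,0.05,0,0,0],[0,0,0.05,0,0,0],[0,0,0.05,0,0,0],[0,0,0.035,0,0,0],[0,0,0.018,0,0,0],[0,0,0,0,0,0],[0,0,0,0,0,0],[0,0,0,0,0,0]]' -1
python3 -m creep '[[0,0,0,0,0,0],[0,0,0,0,0,0],[0,0,0,0,0,0],[0,0,0,0,0,0],[0,0,0,0,0,0],[0,0,0,0,0,0],[0,0,0,0,0,0],[0,0,0,0,0,0],[0,0,0,0,0,0],[0,0,0,0,0,0]]' 1 20
python3 -m creep '[[0,0,-0.02,0,0,0],[0,0,-0.03,0,0,0],[0,0,-0.04,0,0,0],[0,0,-0.04,0,0,0],[0,0,-0.03,0,0,0],[0,0,0,0,0,0],[0,0,0,0,0,0]]'
python3 -c "
from h import *
go(.5735,-.0007,.1355,-17.1)"
```

```text
clock: 40.95
position: [0.5084, 0.2501, 0.0726]
ee_rot: [2.528, 1.865, 0.002]
force: [-0.7, 0.8, 0.0]
width: 0.999
gripper_force: 0.0
clock: 41.78
position: [0.5076, 0.2504, 0.0716]
ee_rot: [-2.528, -1.865, 0.0]
force: [0.8, 0.6, 0.2]
width: 0.378
gripper_force: 19.9
clock: 42.37
position: [0.5079, 0.2508, 0.1364]
ee_rot: [-2.528, -1.865, -0.003]
force: [0.5, 0.1, -2.0]
width: 0.377
gripper_force: 19.9
pos [0.5079 0.2508 0.1364] az -17.14 tilt 0.10 j [-1.15  0.55  0.88  1.88 -0.52  0.95 -0.34] t 42.4 w 0.377
turn -0.0004
shift (after turn) [-0.5526  0.3415  0.0016]
```

```bash
python3 -m creep '[[-0.012,0.0075,0,0,0,0],[-0.024,0.015,0,0,0,0],[-0.036,0.0225,0,0,0,0],[-0.036,0.0225,0,0,0,0],[-0.036,0.0225,0,0,0,0],[-0.036,0.0225,0,0,0,0],[-0.036,0.0225,0,0,0,0],[-0.036,0.0225,0,0,0,0],[-0.036,0.0225,0,0,0,0],[-0.036,0.0225,0,0,0,0],[-0.036,0.0225,0,0,0,0],[-0.036,0.0225,0,0,0,0],[-0.036,0.0225,0,0,0,0],[-0.036,0.0225,0,0,0,0],[-0.036,0.0225,0,0,0,0],[-0.036,0.0225,0,0,0,0],[-0.012,0.004,0,0,0,0],[0,0,0,0,0,0],[0,0,0,0,0,0],[0,0,0,0,0,0]]'
python3 -m creep '[[0,0,0,0,0,0],[0,0,0,0,0,0]]'
python3 -c "
from h import *
go(.5735,-.0007,.0715,-17.1)"
```

```text
clock: 44.03
position: [0.5725, 0.0002, 0.1352]
ee_rot: [-2.526, -1.866, 0.001]
force: [-0.4, -0.0, -1.6]
width: 0.38
gripper_force: 19.9
clock: 44.2
position: [0.5728, 0.0002, 0.1354]
ee_rot: [-2.526, -1.867, 0.0]
force: [0.7, 0.2, -0.9]
width: 0.378
gripper_force: 19.9
pos [5.728e-01 2.000e-04 1.354e-01] az -17.07 tilt 0.03 j [-0.67  0.56  0.84  1.86 -0.5   0.96  0.11] t 44.2 w 0.378
turn 0.0003
shift (after turn) [-0.0018  0.0024  0.1599]
```

```bash
python3 -m creep '[[-0.001,0.002,0.03,0,0,0],[0,0,0.04,0,0,0],[0,0,0.04,0,0,0],[0,0,0.025,0,0,0],[0,0,0.012,0,0,0],[0,0,0.006,0,0,0],[0,0,0.004,0,0,0],[0,0,0.003,0,0,0],[0,0,0.001,0,0,0],[0,0,0,0,0,0],[0,0,0,0,0,0],[0,0,0,0,0,0]]'
```

```text
clock: 45.2
position: [0.574, -0.0015, 0.0717]
ee_rot: [2.528, 1.865, 0.001]
force: [0.1, 0.3, 0.1]
width: 0.376
gripper_force: 19.9
```

```bash
python3 -m creep '[[0,0,0.001,0,0,0],[0,0,0,0,0,0]]'
python3 -m creep '[[0,0,0,0,0,0],[0,0,0,0,0,0],[0,0,0,0,0,0],[0,0,0,0,0,0],[0,0,0,0,0,0],[0,0,0,0,0,0],[0,0,-0.02,0,0,0],[0,0,-0.05,0,0,0],[0,0,-0.08,0,0,0],[0,0,-0.08,0,0,0],[0,0,-0.08,0,0,0],[0,0,0,0,0,0],[0,0,0,0,0,0]]' -1
python3 -c "
from h import *
go(.5051,.336,.19,-17.1)"
```

```text
clock: 45.37
position: [0.5742, -0.0014, 0.0715]
ee_rot: [2.528, 1.865, 0.002]
force: [0.4, 0.8, 6.0]
width: 0.376
gripper_force: 20.1
clock: 46.45
position: [0.5748, -0.0017, 0.197]
ee_rot: [2.527, 1.864, 0.006]
force: [-0.2, 0.0, -0.2]
width: 1.001
gripper_force: 0.0
pos [ 0.5748 -0.0017  0.197 ] az -17.16 tilt 0.23 j [-0.71  0.49  0.9   1.79 -0.43  1.07  0.05] t 46.5 w 1.001
turn -0.0005
shift (after turn) [ 0.7556 -0.4148  0.0175]
```

```bash
python3 -m creep '[[0.05,-0.0277,0,0,0,0],[0.05,-0.0277,0,0,0,0],[0.05,-0.0277,0,0,0,0],[0.05,-0.0277,0,0,0,0],[0.05,-0.0277,0,0,0,0],[0.05,-0.0277,0,0,0,0],[0.05,-0.0277,0,0,0,0],[0.05,-0.0277,0,0,0,0],[0.05,-0.0277,0,0,0,0],[0.05,-0.0277,0,0,0,0],[0.05,-0.0277,0,0,0,0],[0.05,-0.0277,0,0,0,0],[0.05,-0.0277,0,0,0,0],[0.05,-0.0277,0,0,0,0],[0.05,-0.0277,0,0,0,0],[0.0055,0,0,0,0,0],[0,0,0,0,0,0],[0,0,0,0,0,0],[0,0,0,0,0,0]]' -1
python3 -c "
from h import *
go(.5051,.336,.0758,-17.1)"
```

```text
clock: 48.03
position: [0.5042, 0.3347, 0.1945]
ee_rot: [2.529, 1.862, -0.001]
force: [0.7, 0.5, -1.5]
width: 1.001
gripper_force: 0.0
pos [0.5042 0.3347 0.1945] az -17.27 tilt 0.06 j [-1.26  0.55  0.9   1.71 -0.47  1.11 -0.52] t 48.0 w 1.001
turn -0.0014
shift (after turn) [0.0041 0.0013 0.2968]
```

```bash
python3 -m creep '[[0.003,0.001,0.045,0,0,-0.001],[0,0,0.045,0,0,0],[0,0,0.045,0,0,0],[0,0,0.045,0,0,0],[0,0,0.045,0,0,0],[0,0,0.04,0,0,0],[0,0,0.02,0,0,0],[0,0,0.01,0,0,0],[0,0,0,0,0,0],[0,0,0,0,0,0],[0,0,0,0,0,0]]' -1
python3 -m creep '[[0,0,0,0,0,0],[0,0,0,0,0,0],[0,0,0,0,0,0],[0,0,0,0,0,0],[0,0,0,0,0,0],[0,0,0,0,0,0],[0,0,0,0,0,0],[0,0,0,0,0,0],[0,0,0,0,0,0],[0,0,0,0,0,0]]' 1 20
python3 -m creep '[[0,0,-0.02,0,0,0],[0,0,-0.03,0,0,0],[0,0,-0.04,0,0,0],[0,0,-0.04,0,0,0],[0,0,-0.03,0,0,0],[0,0,0,0,0,0],[0,0,0,0,0,0]]'
python3 -c "
from h import *
go(.591,.0635,.14,-17.1)"
```

```text
clock: 48.95
position: [0.5054, 0.3374, 0.0778]
ee_rot: [2.526, 1.867, 0.002]
force: [0.5, 0.1, 0.5]
width: 1.001
gripper_force: 0.0
clock: 49.78
position: [0.5047, 0.3373, 0.0768]
ee_rot: [2.526, 1.868, 0.0]
force: [0.5, 0.3, 0.3]
width: 0.452
gripper_force: 20.0
clock: 50.37
position: [0.505, 0.3377, 0.1416]
ee_rot: [-2.525, -1.868, -0.003]
force: [0.2, -0.5, -2.2]
width: 0.455
gripper_force: 20.0
pos [0.505  0.3377 0.1416] az -17.02 tilt 0.10 j [-1.23  0.61  0.86  1.77 -0.53  1.01 -0.47] t 50.4 w 0.455
turn 0.0006
shift (after turn) [-0.5919  0.4071  0.0034]
```

```bash
python3 -m creep '[[-0.012,0.0083,0,0,0,0],[-0.024,0.0165,0,0,0,0],[-0.037,0.0255,0,0,0,0],[-0.037,0.0255,0,0,0,0],[-0.037,0.0255,0,0,0,0],[-0.037,0.0255,0,0,0,0],[-0.037,0.0255,0,0,0,0],[-0.037,0.0255,0,0,0,0],[-0.037,0.0255,0,0,0,0],[-0.037,0.0255,0,0,0,0],[-0.037,0.0255,0,0,0,0],[-0.037,0.0255,0,0,0,0],[-0.037,0.0255,0,0,0,0],[-0.037,0.0255,0,0,0,0],[-0.037,0.0255,0,0,0,0],[-0.037,0.0255,0,0,0,0],[-0.024,0.0165,0,0,0,0],[-0.013,0.0085,0,0,0,0],[0,0,0,0,0,0],[0,0,0,0,0,0]]'
python3 -m creep '[[0,0,0,0,0,0],[0,0,0,0,0,0],[0,0,0,0,0,0]]'
python3 -c "
from h import *
go(.591,.0635,.077,-17.1)"
```

```text
clock: 52.03
position: [0.5907, 0.0638, 0.1405]
ee_rot: [-2.526, -1.867, 0.001]
force: [-0.1, -0.1, -1.6]
width: 0.457
gripper_force: 20.0
clock: 52.28
position: [0.5908, 0.0647, 0.1407]
ee_rot: [-2.524, -1.87, 0.0]
force: [0.7, -0.1, -1.3]
width: 0.457
gripper_force: 20.0
pos [0.5908 0.0647 0.1407] az -16.95 tilt 0.03 j [-0.75  0.58  0.83  1.8  -0.51  0.99 -0.01] t 52.3 w 0.457
turn 0.0013
shift (after turn) [-0.0029  0.0015  0.1592]
```

```bash
python3 -m creep '[[-0.002,0.001,0.03,0,0,0],[0,0,0.04,0,0,0],[0,0,0.04,0,0,0],[0,0,0.025,0,0,0],[0,0,0.012,0,0,0],[0,0,0.006,0,0,0],[0,0,0.004,0,0,0],[0,0,0.003,0,0,0],[0,0,0,0,0,0],[0,0,0,0,0,0],[0,0,0,0,0,0]]'
python3 -m creep '[[0,0,0.001,0,0,0],[0,0,0,0,0,0],[0,0,0,0,0,0]]'
```

```text
clock: 53.2
position: [0.5915, 0.0628, 0.0772]
ee_rot: [2.526, 1.868, 0.001]
force: [0.6, 0.5, -1.8]
width: 0.456
gripper_force: 20.0
clock: 53.45
position: [0.5914, 0.0627, 0.0767]
ee_rot: [2.526, 1.868, 0.001]
force: [-0.1, 0.0, 1.8]
width: 0.452
gripper_force: 20.0
```

Contact. I'll release, rise well clear and check with the calibrated cameras by colour.

```bash
python3 -m creep '[[0,0,0,0,0,0],[0,0,0,0,0,0],[0,0,0,0,0,0],[0,0,0,0,0,0],[0,0,0,0,0,0],[0,0,0,0,0,0],[0,0,-0.02,0,0,0],[0,0,-0.05,0,0,0],[0,0,-0.08,0,0,0],[0,0,-0.08,0,0,0],[0,0,-0.08,0,0,0],[0,0,-0.08,0,0,0],[0,0,-0.08,0,0,0],[0,0,0,0,0,0],[0,0,0,0,0,0],[0,0,0,0,0,0]]' -1
python3 - <<'E'
from h import *
S=arm.get_image('side');new=S['frame'];C=arm.get_image('scene')['frame']
for nm,n in(('side',new),('scene',C)):
    old=cv2.imread(f'pics/{nm}0.png');n=n[:,:,::-1]
    ho,hn=[cv2.cvtColor(np.ascontiguousarray(i),cv2.COLOR_BGR2HSV) for i in(old,n)]
    win=(slice(150,260),slice(270,350)) if nm=='side' else (slice(170,275),slice(270,350))
    for k,lo,hi in(('amber',(15,150,80),(24,255,255)),('blue',(108,120,50),(125,255,255)),('yellow',(27,180,100),(33,255,255))):
        r=[]
        for h in(ho,hn):
            ys,xs=np.nonzero(cv2.inRange(h,lo,hi)[win]);r.append((len(xs),xs.mean().round(1),ys.mean().round(1),xs.min(),xs.max(),ys.min(),ys.max()))
        print(nm,k,*r)
s=arm.observe();print(s['clock'],s['width'],s['gripper_force'],s['position'])
E
```

```text
clock: 54.78
position: [0.5908, 0.0629, 0.2643]
ee_rot: [-2.526, -1.868, -0.0]
force: [0.3, -0.4, -0.2]
width: 0.999
gripper_force: 0.0
side amber (229, np.float64(41.3), np.float64(49.7), np.int64(32), np.int64(46), np.int64(35), np.int64(66)) (243, np.float64(41.8), np.float64(49.8), np.int64(33), np.int64(46), np.int64(33), np.int64(66))
side blue (167, np.float64(38.0), np.float64(66.0), np.int64(27), np.int64(50), np.int64(41), np.int64(97)) (128, np.float64(35.0), np.float64(63.0), np.int64(27), np.int64(45), np.int64(41), np.int64(97))
side yellow (121, np.float64(25.5), np.float64(77.1), np.int64(18), np.int64(45), np.int64(34), np.int64(87)) (121, np.float64(25.4), np.float64(77.5), np.int64(18), np.int64(45), np.int64(34), np.int64(87))
scene amber (347, np.float64(23.5), np.float64(40.9), np.int64(17), np.int64(32), np.int64(23), np.int64(58)) (349, np.float64(23.9), np.float64(41.2), np.int64(18), np.int64(32), np.int64(23), np.int64(58))
scene blue (132, np.float64(46.1), np.float64(35.7), np.int64(30), np.int64(79), np.int64(0), np.int64(66)) (107, np.float64(46.0), np.float64(30.7), np.int64(31), np.int64(79), np.int64(0), np.int64(45))
scene yellow (142, np.float64(43.3), np.float64(77.4), np.int64(37), np.int64(50), np.int64(71), np.int64(87)) (142, np.float64(43.3), np.float64(77.5), np.int64(37), np.int64(50), np.int64(71), np.int64(87))
54.8833 0.9988453247171972 0.0 [0.59039786 0.06288011 0.2633606 ]
```

The bottles and the yellow jar are where they started, to within a pixel, and the robot is clear. I'll hand in.

```bash
python3 -c "
from cell import arm
print(arm.sign_off())"
```

```text
the job is handed in; nothing more can be done
None
```

I handed the job in at about 55 s, but `sign_off()` returned no verdict: the wrist camera showed both cells in the can, the colour check put both bottles and the yellow jar back to within about a pixel, and I did not re-check the small pot after the bottles went back.

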